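Take the long shoehorn out of its half-covered box

ROBOT

A 6-joint arm with a two-finger parallel gripper is mounted at the origin on the work surface. World frame = base frame: x ahead of the robot, y to its left, z up, the work surface at z = 0. Lengths are in m, angles in rad, forces in N, time in s.
With the tool pointing down it reaches from about 0.4 to 0.825 m from the base axis. Payload 7 kg.
Tool frame: the origin (TCP) lies midway between the tips of the shut fingers; the grasp point (between the pads) lies hold_point_z behind it (hold_point_z is the distance from the TCP to the grasp point, in m); z points along the fingers, y is the line along which they close (so a half turn about z gives the same grasp; the last joint's range is limited). The gripper opens to 88 mm and grips with 3 to 60 N. Pads are 19 mm wide; open, the fingers measure 130 mm over their backs; the gripper's body (78 mm by 193 mm) begins 47 mm behind the grasp point.
Start: joints at [1.615, 0.359, 0.012, 0, -1.224, -0.288], TCP at [0.163, 0.655, 0.227] pointing down, gripper open.
Joint ranges: [-3.07, 3.07], [-1.43, 2.12], [-1.02, 1.25], [-3.03, 1.67], [-3.05, -0], [-3.03, 3.03]. Speed limits (rad/s): [2.39, 2.39, 3.01, 3.14, 3.14, 3.14].

INTERFACE

Orientations are given as [roll, pitch, yaw] about the fixed x, y, z axes, in that order (R = Rz(yaw) Ry(pitch) Rx(roll)).
In Python, from station import * gives the robot as it stands.
- The arm moves only by the tool apply_moves, never from a script. Its argument "steps" is a list of rows, each an object with "translation": the shift along the world's x, y, z scaled (see below), a list of three; "rotation": the turn, a rotation vector about the world's x, y, z scaled (see below), a list of three. A call has exactly 10 rows; each row is the pose to reach, as a shift and turn from the pose commanded when the call began; what a row does not reach only later rows make up. The controller multiplies each number of a shift by 250 mm and each number of a turn by 30 degrees. A row lasts 1/12 s, in which the tool goes at most 41.7 mm and 7.16 degrees, less where a joint would pass 70% of its speed; a pose out of reach is approached as far as the arm can. A call with a number of a shift or a turn outside -1 to 1 is refused whole. A call with a gripper value outside its range is refused whole. "jaw" is the closure, from -1 (fully open) to 1 (shut), so that 0 is half open, set as the call begins (left out, the last holds). The fingers move at their own pace and stop on an object; "newtons" is the grip in N (left out, the last holds). Time passes only in rows, so rows that repeat a pose let the fingers close, or fill a call up. It gives the time, the measured TCP pose, the force, the opening and the grip force at its end, in the units of the state.
- get_state(): the state, without advancing time (a new reading comes with each control period).
- grab_frame(name): name is "scene" or "side" or "wrist"; returns the picture (420x560x3 uint8, blue, green, red); there is no depth.
- camera_model(name): a dict with "fx", "fy", "cx", "cy" (pixels), "xyz" and "rotation" of the camera in the world. Camera axes: x right, y down, z forward; pixel columns grow to the right and rows downward; lengths in m; the calibration is good to about 2 mm. The wrist camera is an equidistant fisheye: a pixel r from the principal point sees the ray r / f radians off the axis. A picture is of the moment at which its call begins: read the wrist's pose just before it. camera_model takes no time and is no camera call; for the wrist camera it gives the pose at the moment of the call.
- job_done(): hands the job in; it is judged then, once.
The state is a dict: "t": time; "q": joint angles; "qd": joint speeds; "joint_efforts": joint torques, N m; "eef_pos": TCP position; "ee_rot": TCP orientation; "force": force on the tool from outside, world axes, zero at the start; "moment": the same for the moment, N m; "width": finger opening in m; "gripper_force": force on a finger pad.
Only numpy, scipy, OpenCV 4.12 (cv2) and the standard library are available. Lean on these libraries where they do the work, as an engineer would, in place of code of your own. Each camera call takes 0.05 s, during which the arm holds its last target. There are 200 camera calls.

TASK

Lift the loose lid off the shoe-care box and lay it flat, knob up, on the square cork mat, setting it down rather than dropping it. Then take the shoehorn out of the box: it is longer than the box's opening and its blade lies under the fixed half of the top, so bring the handle end up first and draw it out at a slant. Finish while still holding the shoehorn still in the gripper in mid-air, all of it at least 5 cm above the top of the box and touching nothing else, with the lid still on the mat and everything else on the dresser left where it stands.

Things in the scene. Friction and masses are not known exactly. Their poses are not given: they have to be found in the camera images.
- box: Dark wooden shoe-care box, fixed, 226 (x) x 120 mm, 62 mm high; origin under its centre, z up. Walls and floor 6 mm thick; inside x -107 to 107, y -54 to 54 mm, 48 mm from floor to the underside of the fixed half top, which is 8 mm thick, flush with the rim and covers x -107 to -17 mm. The rest, x -17 to 107 mm, is the opening, at first under the loose lid. Turned up to 0.45 rad either way.
- opening (a point): Centre of the box's opening (124 mm along x, 108 mm along y) at rim height, 62 mm above the dresser, axes as the box's; at box x +45 mm.
- lid_knob (a point): Centre (half-way up) of the round wooden knob, 26 mm wide (22 at the foot), 26 mm tall, in the middle of the loose lid: plate 140 (x) x 120 x 8 mm with a 114 x 98 x 5 mm plug below that fits loosely in the opening. 13 mm above the plate's top, 26 mm above the plug's underside. Lid about 0.16 kg. Knob centre 83 mm above the dresser at the start, 30 mm when the lid lies on the mat.
- mat: Square cork mat, 180 x 180 x 4 mm, fixed flat on the dresser; origin at the centre of its underside, axes along its sides. Box and mat may be on either side (left or right).
- horn_grip (a point): Middle of the shoehorn's handle, half-way up. Shoehorn 200 mm long, 0.08 kg: wooden handle 100 x 18 x 18 mm, then steel blade 100 mm long, 38 wide, 4 to 8 thick, level with the handle's underside. x runs from blade to handle end, z up. At first flat on the box floor along the box's x (within 0.1 rad), handle below the opening, blade below the half top; this point 15 mm above the dresser.
- horn_butt (a point): Free end of the shoehorn's handle, centre of the end face, 50 mm along +x from point horn_grip.
- horn_tip (a point): Rounded end of the shoehorn's blade, half-way through its thickness, 200 mm from the handle's end.
- dispenser: Bystander: push-button plastic toothpick dispenser, clear and white, 48 mm wide, 85 mm tall, loose; origin under its centre.
- vase: Bystander: empty blue glass bud vase, 58 mm wide, 130 mm tall, loose; origin under its centre.
- bell: Bystander: white ceramic bell with painted flowers, 64 mm wide, 96 mm tall, loose; origin under its centre.
- mirror: Bystander: open folding travel mirror in white plastic, foot 90 x 120 mm, 118 mm tall, loose; origin under the centre of the foot.
- bowl: Bystander: steel key bowl, 124 mm wide, 40 mm tall, loose; origin under its centre.
- jar: Bystander: small amber glass cream jar with white cap, 56 mm wide, 50 mm tall, loose; origin under its centre.
There are look-alikes about, which are no part of the job. Leave any purple or turquoise look-alike of the part that bears lid_knob alone.

How it is judged:
On the way, in this order (a step that is already met when the one before it is completed fails the run):
1. the lid lies flat on the cork mat, let go and at rest (x of lid_knob in the frame of mat between -0.08 and 0.08 m and y of lid_knob in the frame of mat between -0.08 and 0.08 m and height (world z) of lid_knob between 0.024 and 0.036 m and angle between lid_knob's own z axis and vertical below 0.1 rad and contact force between the fingers and lid below 0.1 N and linear speed of lid below 0.03 m/s), for 0.2 s.
2. the shoehorn slants through the opening: handle end above the rim while the blade's end is still under the fixed half top (z of horn_butt in the frame of box above 0.075 m and z of horn_tip in the frame of box below 0.055 m and x of horn_tip in the frame of box below -0.017 m), for 0.05 s.
At the end, for the whole second after the job is handed in: Shoehorn held still in the gripper, both ends at least 46 mm above the top of the box (108 mm above the dresser), touching neither box nor bystanders; lid let go, flat (within 0.1 rad), knob up on the cork mat, its centre within 80 mm of the mat's centre along each side (x of lid_knob in the frame of mat between -0.08 and 0.08 m and y of lid_knob in the frame of mat between -0.08 and 0.08 m and height (world z) of lid_knob between 0.024 and 0.036 m and angle between lid_knob's own z axis and vertical below 0.1 rad and contact force between the fingers and lid below 0.1 N and height (world z) of each of horn_butt, horn_tip above 0.108 m and contact force between the fingers and horn above 1 N and contact force between horn and box below 0.05 N and contact force between horn and vase below 0.05 N and contact force between horn and mirror below 0.05 N and linear speed of horn below 0.03 m/s and angular speed of horn below 0.2 rad/s); the arm keeps its last pose, push and grip.
It fails at once if the lid is dropped (falls faster than 0.7 m/s out of the gripper) (contact force between the fingers and lid below 0.05 N and linear speed of lid above 0.7 m/s).
It fails at once if a bystander is pushed more than 30 mm or tipped over (distance of any of dispenser, vase, bell, mirror, bowl, jar from where it was at the start of the episode above 0.03 m or angle between any of dispenser, vase, bell, mirror, bowl, jar's own z axis and vertical above 0.5 rad).
It also fails if it takes over 64 s, if anything falls off the work surface, if the arm or the gripper's body presses on something with over 40 N, if the wrist force passes 120 N, or if a joint passes its speed limit or range.

## Working session

There is one attempt and no reset: what is moved stays moved. The work goes in short steps, Python scripts to look and compute and a tool call to move; the robot and the scene stay as the last step left them, time stands still between calls to the robot, and variables do not carry over. Pictures are saved under pics/ and viewed, at most 10 in all, crops included, and the job is handed in when it is done.

Besides the shell and the picture viewer there is one more tool, called after "Request:" by a JSON object that holds its "method" and its "body", one argument or row to a line. apply_moves: Moves the arm, as the interface text tells. Shifts and turns lie within -1 to 1; 1 stands for 250 mm of shift or 30 degrees of turn. Its arguments: {"type":"object","properties":{"steps":{"type":"array"},"jaw":{"type":"number"},"newtons":{"type":"number"}},"required":["steps"]}

```bash
mkdir -p pics; ls; python3 - <<'E'
from station import *
import cv2
s=get_state(); print(s)
for n in ("scene","side"):
    im=grab_frame(n); cv2.imwrite(f"pics/{n}0.png",im)
    print(n,camera_model(n))
print(camera_model("wrist")); cv2.imwrite("pics/wrist0.png",grab_frame("wrist"))
E
```

```text
pics
{'t': 0.0, 'q': array([ 1.61508423e+00,  3.59365903e-01,  1.10351795e-02, -3.52056546e-04,
       -1.22407311e+00, -2.88124195e-01]), 'qd': array([-0.00038504,  0.00117471, -0.0011394 ,  0.00081011, -0.00047227,
       -0.00016036]), 'joint_efforts': array([ 8.63644673e-04, -5.82716274e+01,  2.93061072e+01,  6.99706972e+00,
        7.16474999e-03, -1.50871174e-04]), 'eef_pos': array([0.16285532, 0.6545503 , 0.22562559]), 'ee_rot': array([ 3.13995736e+00, -1.39512507e-04, -2.43956084e-01]), 'force': array([0.48842656, 1.04501204, 0.23255062]), 'moment': array([-0.04462104, -0.036814  ,  0.04236551]), 'gripper_force': 0.0, 'width': 0.08745370600427686}
scene {'fx': 388.1159852636734, 'fy': 388.1159852636734, 'cx': 277.4222499684341, 'cy': 210.58665512688614, 'xyz': array([1.04609313, 0.25563292, 0.75977046]), 'rotation': array([-2.43535766,  0.00472187,  1.87746475])}
side {'fx': 383.2277380277392, 'fy': 383.2277380277392, 'cx': 274.4967620489033, 'cy': 205.31808779462162, 'xyz': array([ 0.07014305, -0.51715549,  0.60874139]), 'rotation': array([-2.19352244e+00, -3.12652169e-04, -6.45505291e-01])}
{'fx': 325.19226210127806, 'fy': 325.19226210127806, 'cx': 280.4463137890823, 'cy': 204.55706496873893, 'xyz': array([0.24316933, 0.635075  , 0.38417287]), 'rotation': array([ 2.83750645e+00, -2.42955180e-03, -1.81617704e+00])}
```

View pics/scene0.png

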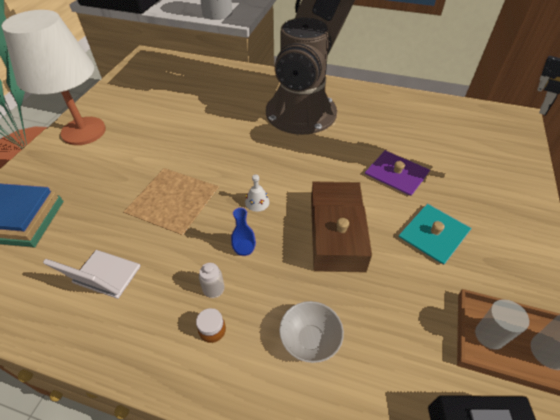

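View pics/side0.png

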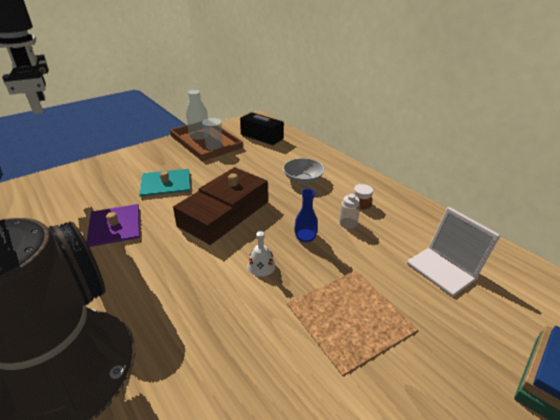

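The scene picture shows the box with its wooden knob at about (342,226), the mat at (172,200), and the bell (257,195), vase (242,235) and dispenser (211,280) between or near them. Purple and turquoise look-alikes are on the other side. In the side picture the knob is at (233,180) and the mat at (352,320). I'll take a closer crop to get the corners.

```bash
cat > h.py <<'E'
import numpy as np, cv2
from scipy.spatial.transform import Rotation as R
from station import *
def cam(n):
    m=camera_model(n); return m,R.from_euler('xyz',m['rotation']).as_matrix()
def px2z(n,u,v,z):
    m,r=cam(n); d=r@np.array([(u-m['cx'])/m['fx'],(v-m['cy'])/m['fy'],1]); p=np.array(m['xyz'])
    return p+d*(z-p[2])/d[2]
def proj(n,P):
    m,r=cam(n); q=(np.atleast_2d(P)-m['xyz'])@r
    return np.c_[m['fx']*q[:,0]/q[:,2]+m['cx'],m['fy']*q[:,1]/q[:,2]+m['cy']]
E
python3 - <<'E'
from h import *
print(px2z("scene",342,226,.083),px2z("side",233,180,.083))
for n,l in (("scene",[(170,171),(217,188),(177,230),(128,204)]),("side",[(352,274),(416,327),(347,370),(289,310)])):
    P=np.array([px2z(n,u,v,.004) for u,v in l]); print(n,P.round(3)[:,:2].tolist(),P.mean(0).round(3),np.linalg.norm(np.diff(P,axis=0),axis=1))
for n,u,v,z in (("scene",257,203,.01),("side",261,268,.01),("scene",242,245,.015),("side",306,235,.015),("scene",211,288,.01),("side",349,222,.01),("scene",300,110,0)): print(n,u,v,px2z(n,u,v,z).round(3))
a=cv2.resize(cv2.imread("pics/scene0.png")[165:285,290:390],None,fx=4,fy=4,interpolation=2)
b=cv2.resize(cv2.imread("pics/side0.png")[160:280,170:270],None,fx=4,fy=4,interpolation=2)
cv2.imwrite("pics/c1.png",np.hstack([a,b]))
E
```

```text
[0.49684555 0.22837551 0.083     ] [0.49252055 0.22206737 0.083     ]
scene [[0.383, -0.275], [0.405, -0.122], [0.566, -0.159], [0.527, -0.321]] [ 0.47  -0.219  0.004] [0.15400109 0.16535677 0.16603139]
side [[0.558, -0.149], [0.554, -0.317], [0.388, -0.3], [0.388, -0.143]] [ 0.472 -0.227  0.004] [0.16777298 0.1669609  0.1574749 ]
scene 257 203 [0.429 0.001 0.01 ]
side 261 268 [ 0.407 -0.021  0.01 ]
scene 242 245 [0.567 0.013 0.015]
side 306 235 [0.555 0.    0.015]
scene 211 288 [ 0.691 -0.012  0.01 ]
side 349 222 [ 0.679 -0.022  0.01 ]
scene 300 110 [-0.009 -0.004  0.   ]
```

View pics/c1.png

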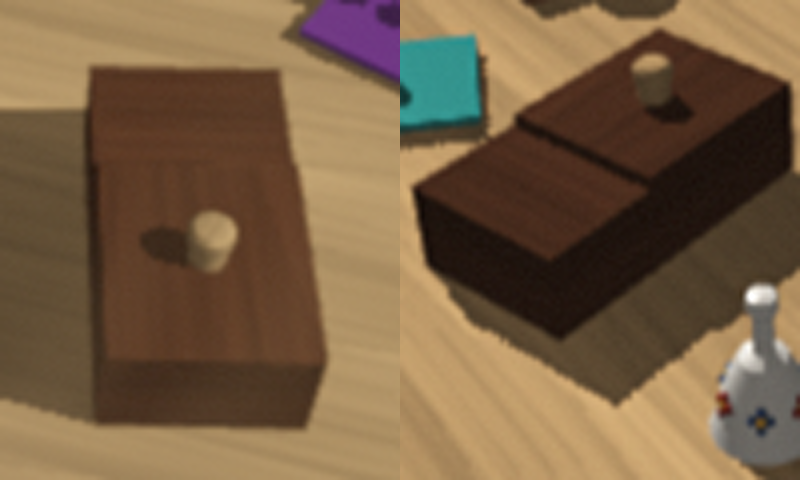

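The close crop gives clear box, half-top and lid corners in both views. I'll fit the box and mat poses from them.

```bash
cat > fit.py <<'E'
from h import *
from scipy.optimize import least_squares
S=[((90,68),(-113,-60,62)),((280,70),(-113,60,62)),((97,162),(-25,-60,70)),((297,162),(-25,60,70)),((106,362),(115,-60,70)),((326,358),(115,60,70)),((97,425),(113,-60,0)),((305,428),(113,60,0)),((211,242),(45,0,83))]
D=[((15,190),(-113,60,62)),((150,260),(-113,-60,62)),((158,337),(-113,-60,0)),((118,118),(-25,60,70)),((260,30),(115,60,70)),((390,84),(115,-60,70)),((250,185),(-25,-60,70)),((388,170),(113,-60,0)),((253,79),(45,0,83))]
def T(p,L): 
    c,s=np.cos(p[2]),np.sin(p[2]); L=np.array(L)/1000.; return np.c_[p[0]+c*L[:,0]-s*L[:,1],p[1]+s*L[:,0]+c*L[:,1],L[:,2]]
def fit(obs,p0):
    f=lambda p:np.concatenate([(proj(n,T(p,[l for _,l in O]))-np.array([u for u,_ in O])).ravel() for n,O in obs])
    r=least_squares(f,p0,loss='soft_l1'); print(r.x.round(4),f(r.x).round(1).tolist()); return r.x
s=[((u/4+290-.4,v/4+165-.4),l) for (u,v),l in S]; d=[((u/4+170-.4,v/4+160-.4),l) for (u,v),l in D]
for o in ([("scene",s)],[("side",d)],[("scene",s),("side",d)]): b=fit(o,[.45,.22,0])
print("knob",T(b,[(45,0,83)]))
m=[("scene",[((170,171),(-90,-90,4)),((217,188),(-90,90,4)),((177,230),(90,90,4)),((128,204),(90,-90,4))]),("side",[((352,274),(90,90,4)),((416,327),(90,-90,4)),((347,370),(-90,-90,4)),((289,310),(-90,90,4))])]
fit(m,[.47,-.22,0])
E
python3 fit.py
```

```text
[0.4513 0.2152 0.2841] [-0.3, -0.8, -0.1, -0.6, -0.5, -0.2, 0.4, 0.5, -0.3, -0.8, 1.2, 1.1, -0.3, 0.1, 0.8, 0.2, -0.4, 0.0]
[0.4499 0.2101 0.2793] [-1.7, -0.3, -0.3, 0.8, 0.3, 1.9, -1.4, -0.9, -0.4, -0.7, 0.9, -0.5, 0.4, -1.3, 1.2, -0.1, 0.3, 0.5]
[0.4513 0.2142 0.284 ] [-0.7, -0.8, -0.5, -0.7, -0.9, -0.3, 0.0, 0.5, -0.8, -0.9, 0.8, 1.0, -0.7, -0.0, 0.3, 0.1, -0.8, -0.1, -1.9, -1.2, -0.4, -0.3, 0.2, 0.8, -1.7, -1.7, -0.9, -1.4, 0.3, -1.4, 0.1, -2.3, 0.7, -1.1, -0.2, -0.4]
knob [[0.49450601 0.226833   0.083     ]]
[ 0.4728 -0.2237 -0.0678] [-9.4, -3.9, 0.4, -4.4, 6.5, 2.7, -5.9, 8.3, 0.5, -4.6, 2.2, 0.2, -1.3, 6.8, -4.3, -5.0]
```

```bash
python3 - <<'E'
import station
print([n for n in dir(station) if not n.startswith('__')])
print(getattr(station,'hold_point_z',None))
E
```

```text
['Unreachable', 'camera_model', 'get_state', 'grab_frame', 'hold_point_z', 'job_done']
0.0188
```

Request:
{"method": "apply_moves", "body": {
  "steps": [
    {"translation": [0.08, -0.1, 0], "rotation": [0, 0, 0.1]},
    {"translation": [0.16, -0.2, 0], "rotation": [0, 0, 0.2]},
    {"translation": [0.24, -0.3, 0], "rotation": [0, 0, 0.3]},
    {"translation": [0.32, -0.4, 0], "rotation": [0, 0, 0.4]},
    {"translation": [0.4, -0.5, 0], "rotation": [0, 0, 0.5]},
    {"translation": [0.48, -0.6, 0], "rotation": [0, 0, 0.6]},
    {"translation": [0.56, -0.7, 0], "rotation": [0, 0, 0.7]},
    {"translation": [0.64, -0.8, 0], "rotation": [0, 0, 0.8]},
    {"translation": [0.72, -0.9, 0], "rotation": [0, 0, 0.9]},
    {"translation": [0.8, -1.0, 0], "rotation": [0, 0, 1.0]}
  ],
  "jaw": -0.2
}}

```text
t: 0.98
eef_pos: [0.3636, 0.4036, 0.2265]
ee_rot: [-3.142, 0.0, 0.283]
force: [0.4, 0.1, 0.3]
width: 0.053
gripper_force: 0.0
```

Request:
{"method": "apply_moves", "body": {
  "steps": [
    {"translation": [0.08, -0.1, 0], "rotation": [0, 0, 0]},
    {"translation": [0.15, -0.2, 0], "rotation": [0, 0, 0]},
    {"translation": [0.22, -0.3, 0], "rotation": [0, 0, 0]},
    {"translation": [0.3, -0.4, 0], "rotation": [0, 0, 0]},
    {"translation": [0.37, -0.5, -0.05], "rotation": [0, 0, 0]},
    {"translation": [0.45, -0.6, -0.1], "rotation": [0, 0, 0]},
    {"translation": [0.525, -0.705, -0.15], "rotation": [0, 0, 0]},
    {"translation": [0.525, -0.705, -0.2], "rotation": [0, 0, 0]},
    {"translation": [0.525, -0.705, -0.2], "rotation": [0, 0, 0]},
    {"translation": [0.525, -0.705, -0.2], "rotation": [0, 0, 0]}
  ]
}}

```text
t: 1.82
eef_pos: [0.494, 0.2282, 0.1761]
ee_rot: [3.141, 0.002, 0.279]
force: [0.3, -0.2, 0.2]
width: 0.0525
gripper_force: 0.0
```

```bash
python3 - <<'E'
from h import *
m,r=cam("wrist"); im=grab_frame("wrist"); s=get_state(); print(s['eef_pos'],s['ee_rot'])
P=np.array([[.4945,.2268,.083],[.4945,.2268,.096]]); q=(P-m['xyz'])@r
th=np.arctan2(np.hypot(q[:,0],q[:,1]),q[:,2]); ph=np.arctan2(q[:,1],q[:,0])
for t,p in zip(th,ph):
    u=(m['cx']+m['fx']*t*np.cos(p),m['cy']+m['fx']*t*np.sin(p)); print(u); cv2.circle(im,(int(u[0]),int(u[1])),3,(0,255,0),1)
cv2.imwrite("pics/w1.png",im)
E
```

```text
[0.49421131 0.2290127  0.17689301] [3.14131285e+00 3.91974735e-05 2.79985430e-01]
(np.float64(281.52704066863885), np.float64(208.3611240724116))
(np.float64(281.6098889101473), np.float64(213.59825997583837))
```

View pics/w1.png

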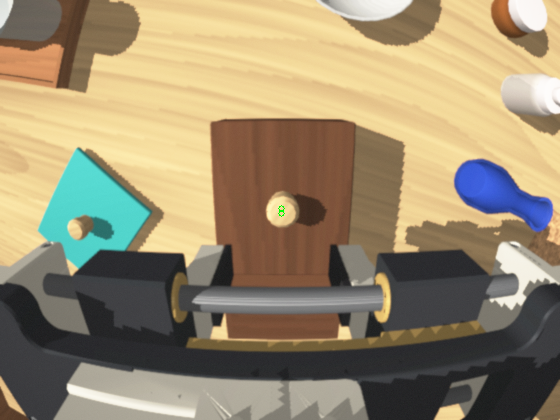

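The wrist view shows the knob at about (283,210), within a pixel or two of the prediction, and the box square to the gripper. Next I descend and grip.

Request:
{"method": "apply_moves", "body": {
  "steps": [
    {"translation": [0, -0.006, -0.06], "rotation": [0, 0, 0]},
    {"translation": [0, -0.006, -0.12], "rotation": [0, 0, 0]},
    {"translation": [0, -0.006, -0.18], "rotation": [0, 0, 0]},
    {"translation": [0, -0.006, -0.24], "rotation": [0, 0, 0]},
    {"translation": [0, -0.006, -0.3], "rotation": [0, 0, 0]},
    {"translation": [0, -0.006, -0.34], "rotation": [0, 0, 0]},
    {"translation": [0, -0.006, -0.37], "rotation": [0, 0, 0]},
    {"translation": [0, -0.006, -0.39], "rotation": [0, 0, 0]},
    {"translation": [0, -0.006, -0.405], "rotation": [0, 0, 0]},
    {"translation": [0, -0.006, -0.405], "rotation": [0, 0, 0]}
  ]
}}

```text
t: 2.7
eef_pos: [0.4941, 0.2274, 0.0751]
ee_rot: [3.141, 0.0, 0.28]
force: [-0.5, 0.0, 1.0]
width: 0.053
gripper_force: 0.0
```

Request:
{"method": "apply_moves", "body": {
  "steps": [
    {"translation": [0, 0, 0], "rotation": [0, 0, 0]},
    {"translation": [0, 0, 0], "rotation": [0, 0, 0]},
    {"translation": [0, 0, 0], "rotation": [0, 0, 0]},
    {"translation": [0, 0, 0], "rotation": [0, 0, 0]},
    {"translation": [0, 0, 0], "rotation": [0, 0, 0]},
    {"translation": [0, 0, 0], "rotation": [0, 0, 0]},
    {"translation": [0, 0, 0], "rotation": [0, 0, 0]},
    {"translation": [0, 0, 0], "rotation": [0, 0, 0]},
    {"translation": [0, 0, 0], "rotation": [0, 0, 0]},
    {"translation": [0, 0, 0], "rotation": [0, 0, 0]}
  ],
  "jaw": 1,
  "newtons": 30
}}

```text
t: 3.53
eef_pos: [0.4944, 0.2273, 0.0756]
ee_rot: [-3.142, -0.0, 0.28]
force: [-1.4, -0.6, 5.4]
width: 0.0246
gripper_force: 30.0
```

Request:
{"method": "apply_moves", "body": {
  "steps": [
    {"translation": [0, 0, 0.02], "rotation": [0, 0, 0]},
    {"translation": [0, 0, 0.05], "rotation": [0, 0, 0]},
    {"translation": [0, 0, 0.1], "rotation": [0, 0, 0]},
    {"translation": [0, 0, 0.16], "rotation": [0, 0, 0]},
    {"translation": [0, 0, 0.24], "rotation": [0, 0, 0]},
    {"translation": [0, 0, 0.34], "rotation": [0, 0, 0]},
    {"translation": [0, 0, 0.44], "rotation": [0, 0, 0]},
    {"translation": [0, 0, 0.54], "rotation": [0, 0, 0]},
    {"translation": [0, 0, 0.62], "rotation": [0, 0, 0]},
    {"translation": [0, 0, 0.65], "rotation": [0, 0, 0]}
  ]
}}

```text
t: 4.37
eef_pos: [0.4952, 0.2279, 0.2416]
ee_rot: [-3.14, -0.005, 0.28]
force: [1.3, 0.5, -0.8]
width: 0.0244
gripper_force: 30.0
```

Request:
{"method": "apply_moves", "body": {
  "steps": [
    {"translation": [0, -0.05, 0], "rotation": [0, 0, 0]},
    {"translation": [0, -0.14, 0], "rotation": [0, 0, 0]},
    {"translation": [0, -0.25, 0], "rotation": [0, 0, 0]},
    {"translation": [0, -0.36, 0], "rotation": [0, 0, 0]},
    {"translation": [-0.01, -0.47, 0], "rotation": [0, 0, 0]},
    {"translation": [-0.02, -0.58, 0], "rotation": [0, 0, 0]},
    {"translation": [-0.03, -0.69, 0], "rotation": [0, 0, 0]},
    {"translation": [-0.04, -0.8, 0], "rotation": [0, 0, 0]},
    {"translation": [-0.04, -0.9, 0], "rotation": [0, 0, 0]},
    {"translation": [-0.04, -1.0, 0], "rotation": [0, 0, 0]}
  ]
}}

```text
t: 5.2
eef_pos: [0.4828, -0.0245, 0.2366]
ee_rot: [-3.141, 0.002, 0.28]
force: [0.7, 0.1, -1.1]
width: 0.0247
gripper_force: 30.0
```

Request:
{"method": "apply_moves", "body": {
  "steps": [
    {"translation": [0, -0.11, 0], "rotation": [0, 0, 0]},
    {"translation": [-0.01, -0.22, 0], "rotation": [0, 0, 0]},
    {"translation": [-0.02, -0.33, 0], "rotation": [0, 0, 0]},
    {"translation": [-0.03, -0.44, 0], "rotation": [0, 0, 0]},
    {"translation": [-0.04, -0.55, 0], "rotation": [0, 0, 0]},
    {"translation": [-0.05, -0.64, 0], "rotation": [0, 0, 0]},
    {"translation": [-0.05, -0.72, 0], "rotation": [0, 0, 0]},
    {"translation": [-0.05, -0.77, 0], "rotation": [0, 0, 0]},
    {"translation": [-0.05, -0.8, 0], "rotation": [0, 0, 0]},
    {"translation": [-0.05, -0.8, 0], "rotation": [0, 0, 0]}
  ]
}}

```text
t: 6.03
eef_pos: [0.4707, -0.2239, 0.2365]
ee_rot: [-3.141, 0.002, 0.278]
force: [-0.1, -0.6, -2.0]
width: 0.0249
gripper_force: 30.0
```

```bash
python3 - <<'E'
from h import *
a=grab_frame("scene");b=grab_frame("side"); s=get_state(); print(s['eef_pos'],s['ee_rot'],s['width'])
cv2.imwrite("pics/c2.png",np.hstack([cv2.resize(a[60:300,90:390],(400,320)),cv2.resize(b[120:400,150:500],(400,320))]))
E
```

```text
[ 0.47108317 -0.22260164  0.23702349] [-3.14075854e+00  1.11698562e-03  2.78965717e-01] 0.024462800847863918
```

View pics/c2.png

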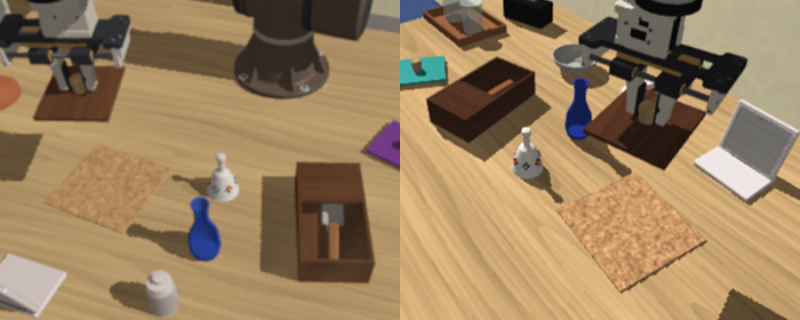

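The lid hangs level from the gripper, well above the mat. The box is open and shows the wooden handle in the opening. Next I lower the lid.

Request:
{"method": "apply_moves", "body": {
  "steps": [
    {"translation": [0, 0, -0.08], "rotation": [0, 0, 0]},
    {"translation": [0, 0, -0.18], "rotation": [0, 0, 0]},
    {"translation": [0, 0, -0.28], "rotation": [0, 0, 0]},
    {"translation": [0, 0, -0.38], "rotation": [0, 0, 0]},
    {"translation": [0, 0, -0.48], "rotation": [0, 0, 0]},
    {"translation": [0, 0, -0.58], "rotation": [0, 0, 0]},
    {"translation": [0, 0, -0.68], "rotation": [0, 0, 0]},
    {"translation": [0, 0, -0.76], "rotation": [0, 0, 0]},
    {"translation": [0, 0, -0.81], "rotation": [0, 0, 0]},
    {"translation": [0, 0, -0.83], "rotation": [0, 0, 0]}
  ]
}}

```text
t: 6.97
eef_pos: [0.4704, -0.2216, 0.0282]
ee_rot: [-3.14, 0.003, 0.281]
force: [-0.4, -0.6, -0.7]
width: 0.0244
gripper_force: 30.0
```

Request:
{"method": "apply_moves", "body": {
  "steps": [
    {"translation": [0, 0, -0.004], "rotation": [0, 0, 0]},
    {"translation": [0, 0, -0.008], "rotation": [0, 0, 0]},
    {"translation": [0, 0, -0.012], "rotation": [0, 0, 0]},
    {"translation": [0, 0, -0.016], "rotation": [0, 0, 0]},
    {"translation": [0, 0, -0.02], "rotation": [0, 0, 0]},
    {"translation": [0, 0, -0.02], "rotation": [0, 0, 0]},
    {"translation": [0, 0, -0.022], "rotation": [0, 0, 0]},
    {"translation": [0, 0, -0.022], "rotation": [0, 0, 0]},
    {"translation": [0, 0, -0.022], "rotation": [0, 0, 0]},
    {"translation": [0, 0, -0.022], "rotation": [0, 0, 0]}
  ]
}}

```text
t: 7.8
eef_pos: [0.4717, -0.2228, 0.0249]
ee_rot: [3.142, -0.0, 0.28]
force: [0.7, 0.2, -2.0]
width: 0.0247
gripper_force: 30.0
```

Request:
{"method": "apply_moves", "body": {
  "steps": [
    {"translation": [0, 0, -0.002], "rotation": [0, 0, 0]},
    {"translation": [0, 0, -0.004], "rotation": [0, 0, 0]},
    {"translation": [0, 0, -0.006], "rotation": [0, 0, 0]},
    {"translation": [0, 0, -0.008], "rotation": [0, 0, 0]},
    {"translation": [0, 0, -0.01], "rotation": [0, 0, 0]},
    {"translation": [0, 0, -0.01], "rotation": [0, 0, 0]},
    {"translation": [0, 0, -0.01], "rotation": [0, 0, 0]},
    {"translation": [0, 0, -0.01], "rotation": [0, 0, 0]},
    {"translation": [0, 0, -0.01], "rotation": [0, 0, 0]},
    {"translation": [0, 0, -0.01], "rotation": [0, 0, 0]}
  ]
}}

```text
t: 8.63
eef_pos: [0.4717, -0.2227, 0.0226]
ee_rot: [3.141, -0.0, 0.28]
force: [-2.5, 1.8, 6.5]
width: 0.0247
gripper_force: 30.0
```

Contact is felt (+6.5 N) at the expected height, so I release, rise and look.

Request:
{"method": "apply_moves", "body": {
  "steps": [
    {"translation": [0, 0, 0], "rotation": [0, 0, 0]},
    {"translation": [0, 0, 0], "rotation": [0, 0, 0]},
    {"translation": [0, 0, 0], "rotation": [0, 0, 0]},
    {"translation": [0, 0, 0], "rotation": [0, 0, 0]},
    {"translation": [0, 0, 0], "rotation": [0, 0, 0]},
    {"translation": [0, 0, 0], "rotation": [0, 0, 0]},
    {"translation": [0, 0, 0], "rotation": [0, 0, 0]},
    {"translation": [0, 0, 0.03], "rotation": [0, 0, 0]},
    {"translation": [0, 0, 0.07], "rotation": [0, 0, 0]},
    {"translation": [0, 0, 0.12], "rotation": [0, 0, 0]}
  ],
  "jaw": -0.1
}}

```text
t: 9.47
eef_pos: [0.4714, -0.2227, 0.0529]
ee_rot: [-3.141, 0.001, 0.28]
force: [1.5, 0.1, -0.5]
width: 0.0484
gripper_force: 0.0
```

Request:
{"method": "apply_moves", "body": {
  "steps": [
    {"translation": [0, 0, 0.1], "rotation": [0, 0, 0]},
    {"translation": [0, 0, 0.22], "rotation": [0, 0, 0]},
    {"translation": [0, 0, 0.34], "rotation": [0, 0, 0]},
    {"translation": [0, 0, 0.46], "rotation": [0, 0, 0]},
    {"translation": [0, 0, 0.58], "rotation": [0, 0, 0]},
    {"translation": [0, 0, 0.68], "rotation": [0, 0, 0]},
    {"translation": [0, 0.1, 0.72], "rotation": [0, 0, 0]},
    {"translation": [0, 0.22, 0.75], "rotation": [0, 0, 0]},
    {"translation": [0.02, 0.36, 0.75], "rotation": [0, 0, 0]},
    {"translation": [0.04, 0.5, 0.75], "rotation": [0, 0, 0]}
  ]
}}

```text
t: 10.3
eef_pos: [0.4816, -0.0968, 0.242]
ee_rot: [3.141, -0.003, 0.278]
force: [0.6, 0.5, -0.3]
width: 0.0481
gripper_force: 0.0
```

Request:
{"method": "apply_moves", "body": {
  "steps": [
    {"translation": [0.01, 0.12, 0], "rotation": [0, 0, 0]},
    {"translation": [0.02, 0.26, 0], "rotation": [0, 0, 0]},
    {"translation": [0.03, 0.4, 0], "rotation": [0, 0, 0]},
    {"translation": [0.04, 0.54, 0], "rotation": [0, 0, 0]},
    {"translation": [0.05, 0.68, 0], "rotation": [0, 0, 0]},
    {"translation": [0.06, 0.82, 0], "rotation": [0, 0, 0]},
    {"translation": [0.07, 0.94, 0], "rotation": [0, 0, 0]},
    {"translation": [0.08, 1.0, 0], "rotation": [0, 0, 0]},
    {"translation": [0.08, 1.0, 0], "rotation": [0, 0, 0]},
    {"translation": [0.08, 1.0, 0], "rotation": [0, 0, 0]}
  ]
}}

```text
t: 11.13
eef_pos: [0.5015, 0.1526, 0.2403]
ee_rot: [3.142, -0.0, 0.281]
force: [-1.0, -0.7, 0.0]
width: 0.0482
gripper_force: 0.0
```

```bash
python3 - <<'E'
from h import *
s=get_state(); print(s['eef_pos'],s['ee_rot'],s['width'])
m=camera_model("wrist"); c=grab_frame("wrist"); print(m)
a=grab_frame("scene");b=grab_frame("side")
for n,i in zip("abc",(a,b,c)): cv2.imwrite(f"pics/d{n}.png",i)
z=np.hstack([cv2.resize(a[150:290,90:390],(400,187)),cv2.resize(b[150:390,150:450],(400,320))[:187*1+133]]) if 0 else None
L=np.vstack([cv2.resize(a[140:290,90:390],(400,200)),cv2.resize(b[160:385,150:450],(400,300))])
cv2.imwrite("pics/d.png",np.hstack([L,cv2.resize(c[60:360,160:400],(400,500))]))
E
```

```text
[0.50150516 0.152589   0.24032559] [ 3.14156285e+00 -9.18283933e-05  2.81329203e-01] 0.04816740954794377
{'fx': 325.19226210127806, 'fy': 325.19226210127806, 'cx': 280.4463137890823, 'cy': 204.55706496873893, 'xyz': array([0.58097512, 0.1751578 , 0.39876831]), 'rotation': array([ 2.83694004e+00, -9.69301335e-04, -1.29093279e+00])}
```

View pics/d.png

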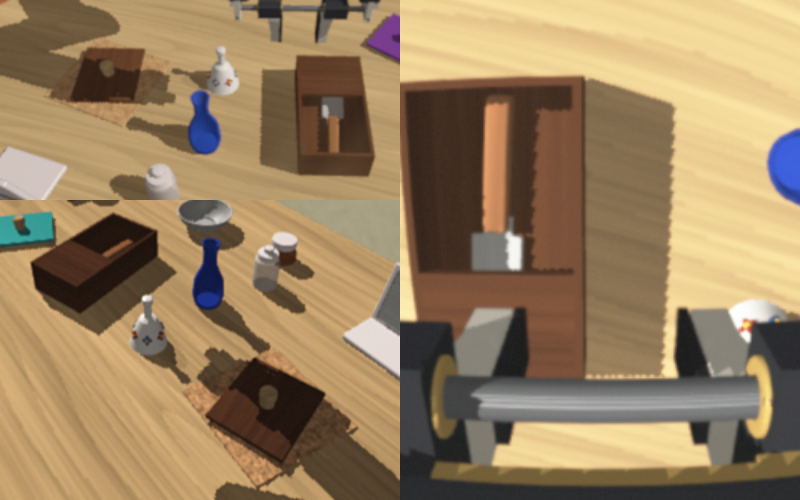

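The lid lies flat, knob up, on the mat, and the bystanders have not moved. The wrist view shows the handle at roughly (485–514, 96–232) in the crop, with the blade running under the half top. I'll zoom in to measure it.

```bash
python3 - <<'E'
import cv2
c=cv2.imread("pics/dc.png"); cv2.imwrite("pics/e.png",cv2.resize(c[100:230,190:270],None,fx=4.6,fy=4.6,interpolation=cv2.INTER_NEAREST))
E
```

```text
(no output)
```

View pics/e.png

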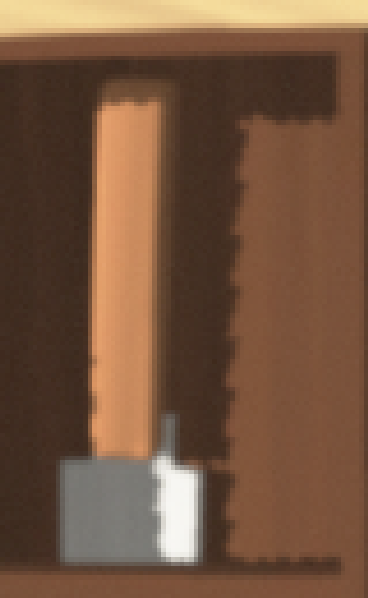

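```bash
python3 - <<'E'
from h import *
xyz=np.array([0.58097512,0.1751578,0.39876831]); r=R.from_euler('xyz',[2.83694004,-9.69301335e-04,-1.29093279]).as_matrix()
B=np.array([.4513,.2142]); c,s=np.cos(.284),np.sin(.284)
for nm,x,y,z in (("buttL",97,86,.024),("buttR",176,86,.024),("junL",93,455,.024),("junR",160,455,.024),("bladeL",60,505,.012),("bladeR",203,505,.012),("edge -17",150,568,.062),("wall y-54",343,300,.062),("wall x107",150,55,.062)):
    u=190+(x-2)/4.6-280.446; v=100+(y-2)/4.6-204.557; a=np.hypot(u,v)/325.19
    d=r@np.array([np.sin(a)*u/np.hypot(u,v),np.sin(a)*v/np.hypot(u,v),np.cos(a)]); P=xyz+d*(z-xyz[2])/d[2]
    w=P[:2]-B; print(nm,P.round(4),"box",(1000*np.array([c*w[0]+s*w[1],-s*w[0]+c*w[1]])).round(1))
E
```

```text
buttL [0.5461 0.2487 0.024 ] box [100.7   6.6]
buttR [0.551  0.2291 0.024 ] box [ 99.9 -13.6]
junL [0.4515 0.2273 0.024 ] box [ 3.9 12.5]
junR [0.4565 0.2098 0.024 ] box [ 3.7 -5.7]
bladeL [0.4306 0.235  0.012 ] box [-14.   25.7]
bladeR [0.4418 0.1961 0.012 ] box [-14.1 -14.7]
edge -17 [0.4405 0.2023 0.062 ] box [-13.7  -8.4]
wall y-54 [0.5167 0.1742 0.062 ] box [ 51.6 -56.7]
wall x107 [0.5594 0.2312 0.062 ] box [108.6 -14. ]
```

Request:
{"method": "apply_moves", "body": {
  "steps": [
    {"translation": [0.01, 0.1, -0.03], "rotation": [0, 0, -0.03]},
    {"translation": [0.02, 0.2, -0.07], "rotation": [0, 0, -0.06]},
    {"translation": [0.03, 0.27, -0.12], "rotation": [0, 0, -0.1]},
    {"translation": [0.03, 0.31, -0.18], "rotation": [0, 0, -0.128]},
    {"translation": [0.03, 0.313, -0.26], "rotation": [0, 0, -0.128]},
    {"translation": [0.03, 0.313, -0.34], "rotation": [0, 0, -0.128]},
    {"translation": [0.03, 0.313, -0.42], "rotation": [0, 0, -0.128]},
    {"translation": [0.03, 0.313, -0.48], "rotation": [0, 0, -0.128]},
    {"translation": [0.03, 0.313, -0.5], "rotation": [0, 0, -0.128]},
    {"translation": [0.03, 0.313, -0.5], "rotation": [0, 0, -0.128]}
  ],
  "jaw": 0.1
}}

```text
t: 12.12
eef_pos: [0.5088, 0.229, 0.1139]
ee_rot: [3.14, 0.002, 0.211]
force: [-0.1, 0.1, -0.4]
width: 0.0397
gripper_force: 0.0
```

Request:
{"method": "apply_moves", "body": {
  "steps": [
    {"translation": [0, 0, -0.06], "rotation": [0, 0, 0]},
    {"translation": [0, 0, -0.12], "rotation": [0, 0, 0]},
    {"translation": [0, 0, -0.18], "rotation": [0, 0, 0]},
    {"translation": [0, 0, -0.23], "rotation": [0, 0, 0]},
    {"translation": [0, 0, -0.28], "rotation": [0, 0, 0]},
    {"translation": [0, 0, -0.33], "rotation": [0, 0, 0]},
    {"translation": [0, 0, -0.37], "rotation": [0, 0, 0]},
    {"translation": [0, 0, -0.4], "rotation": [0, 0, 0]},
    {"translation": [0, 0, -0.415], "rotation": [0, 0, 0]},
    {"translation": [0, 0, -0.42], "rotation": [0, 0, 0]}
  ]
}}

```text
t: 12.95
eef_pos: [0.5093, 0.2304, 0.0097]
ee_rot: [3.141, 0.0, 0.213]
force: [-0.9, 0.3, 0.4]
width: 0.0393
gripper_force: 0.0
```

Request:
{"method": "apply_moves", "body": {
  "steps": [
    {"translation": [0, 0, 0], "rotation": [0, 0, 0]},
    {"translation": [0, 0, 0], "rotation": [0, 0, 0]},
    {"translation": [0, 0, 0], "rotation": [0, 0, 0]},
    {"translation": [0, 0, 0], "rotation": [0, 0, 0]},
    {"translation": [0, 0, 0], "rotation": [0, 0, 0]},
    {"translation": [0, 0, 0], "rotation": [0, 0, 0]},
    {"translation": [0, 0, 0], "rotation": [0, 0, 0]},
    {"translation": [0, 0, 0], "rotation": [0, 0, 0]},
    {"translation": [0, 0, 0], "rotation": [0, 0, 0]},
    {"translation": [0, 0, 0], "rotation": [0, 0, 0]}
  ],
  "jaw": 1,
  "newtons": 35
}}

```text
t: 13.78
eef_pos: [0.5095, 0.2308, 0.0103]
ee_rot: [-3.141, -0.001, 0.213]
force: [-2.1, 0.5, 4.8]
width: 0.0178
gripper_force: 35.0
```

```bash
python3 - <<'E'
from h import *
# pivot about the blade tip T on the floor; TCP path in move units as tilt grows
yaw=.214; h=np.array([np.cos(yaw),np.sin(yaw),0]); z=np.array([0,0,1.])
G=np.array([.5093,.2304,.0097]); T=G-.160*h; T[2]=.007
for deg in range(3,28,3):
    a=np.radians(deg); v=G-T; x=v@h; w=v[2]
    P=T+h*(x*np.cos(a)-w*np.sin(a))+z*(x*np.sin(a)+w*np.cos(a)+.002)
    rv=deg/30*np.array([np.sin(yaw),-np.cos(yaw),0]); print(deg,((P-G)/.25).round(3),rv.round(3))
u=h*np.cos(np.radians(24))+z*np.sin(np.radians(24)); print("draw unit per 10mm",(u*.01/.25).round(4))
E
```

```text
3 [-0.001 -0.     0.041] [ 0.021 -0.098  0.   ]
6 [-0.005 -0.001  0.075] [ 0.042 -0.195  0.   ]
9 [-0.009 -0.002  0.108] [ 0.064 -0.293  0.   ]
12 [-0.016 -0.003  0.141] [ 0.085 -0.391  0.   ]
15 [-0.024 -0.005  0.173] [ 0.106 -0.489  0.   ]
18 [-0.034 -0.007  0.205] [ 0.127 -0.586  0.   ]
21 [-0.045 -0.01   0.237] [ 0.149 -0.684  0.   ]
24 [-0.058 -0.013  0.267] [ 0.17  -0.782  0.   ]
27 [-0.073 -0.016  0.297] [ 0.191 -0.879  0.   ]
draw unit per 10mm [0.0357 0.0078 0.0163]
```

Request:
{"method": "apply_moves", "body": {
  "steps": [
    {"translation": [0, 0, 0.02], "rotation": [0, 0, 0]},
    {"translation": [-0.001, 0, 0.055], "rotation": [0.021, -0.098, 0]},
    {"translation": [-0.005, -0.001, 0.088], "rotation": [0.042, -0.195, 0]},
    {"translation": [-0.009, -0.002, 0.12], "rotation": [0.064, -0.293, 0]},
    {"translation": [-0.016, -0.003, 0.152], "rotation": [0.085, -0.391, 0]},
    {"translation": [-0.024, -0.005, 0.184], "rotation": [0.106, -0.489, 0]},
    {"translation": [-0.034, -0.007, 0.216], "rotation": [0.127, -0.586, 0]},
    {"translation": [-0.045, -0.01, 0.248], "rotation": [0.149, -0.684, 0]},
    {"translation": [-0.045, -0.01, 0.248], "rotation": [0.149, -0.684, 0]},
    {"translation": [-0.045, -0.01, 0.248], "rotation": [0.149, -0.684, 0]}
  ]
}}

```text
t: 14.62
eef_pos: [0.5049, 0.2327, 0.0851]
ee_rot: [-3.138, -0.354, 0.213]
force: [1.2, 1.9, -2.0]
width: 0.0179
gripper_force: 35.0
```

```bash
python3 - <<'E'
from h import *
a=grab_frame("scene");b=grab_frame("side"); s=get_state(); print(s['eef_pos'],s['ee_rot'],s['width'],s['force'])
cv2.imwrite("pics/f.png",np.hstack([cv2.resize(a[130:290,280:400],(375,500)),cv2.resize(b[110:270,150:282],(412,500))]))
E
```

```text
[0.50299132 0.22926029 0.08176628] [ 3.14110494 -0.34753048  0.21175272] 0.017391863876334804 [-0.34080345 -0.27307989 -1.49704305]
```

View pics/f.png

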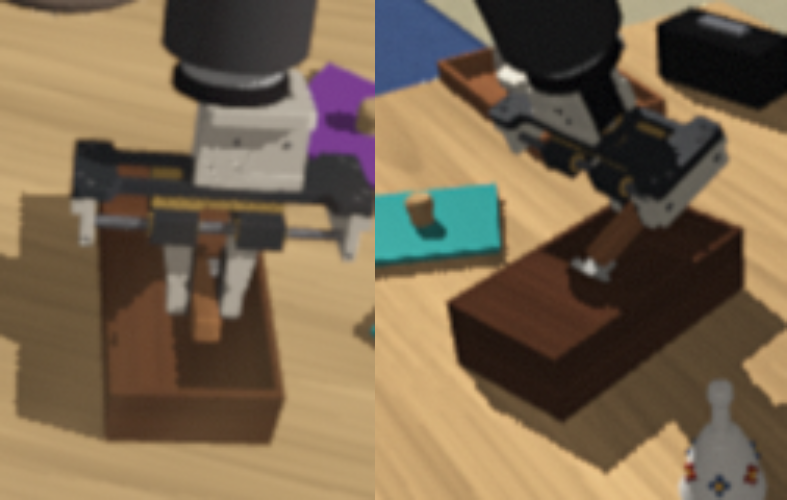

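The horn slants with its handle up and its blade still under the half top, and the forces are small. Next I draw it out along its axis.

Request:
{"method": "apply_moves", "body": {
  "steps": [
    {"translation": [0.02, 0.004, 0.008], "rotation": [0, 0, 0]},
    {"translation": [0.06, 0.013, 0.0235], "rotation": [0, 0, 0]},
    {"translation": [0.11, 0.024, 0.043], "rotation": [0, 0, 0]},
    {"translation": [0.165, 0.036, 0.0645], "rotation": [0, 0, 0]},
    {"translation": [0.22, 0.048, 0.086], "rotation": [0, 0, 0]},
    {"translation": [0.275, 0.06, 0.108], "rotation": [0, 0, 0]},
    {"translation": [0.33, 0.072, 0.13], "rotation": [0, 0, 0]},
    {"translation": [0.385, 0.083, 0.152], "rotation": [0, 0, 0]},
    {"translation": [0.42, 0.091, 0.165], "rotation": [0, 0, 0]},
    {"translation": [0.42, 0.091, 0.165], "rotation": [0, 0, 0]}
  ]
}}

```text
t: 15.55
eef_pos: [0.6082, 0.254, 0.1215]
ee_rot: [-3.142, -0.345, 0.213]
force: [0.1, -0.5, -0.7]
width: 0.0179
gripper_force: 35.0
```

Request:
{"method": "apply_moves", "body": {
  "steps": [
    {"translation": [0.01, 0, 0.02], "rotation": [0, 0, 0]},
    {"translation": [0.02, 0, 0.07], "rotation": [0, 0, 0]},
    {"translation": [0.03, 0, 0.13], "rotation": [0, 0, 0]},
    {"translation": [0.03, 0, 0.2], "rotation": [0, 0, 0]},
    {"translation": [0.03, 0, 0.27], "rotation": [0, 0, 0]},
    {"translation": [0.03, 0, 0.34], "rotation": [0, 0, 0]},
    {"translation": [0.03, 0, 0.41], "rotation": [0, 0, 0]},
    {"translation": [0.03, 0, 0.46], "rotation": [0, 0, 0]},
    {"translation": [0.03, 0, 0.49], "rotation": [0, 0, 0]},
    {"translation": [0.03, 0, 0.5], "rotation": [0, 0, 0]}
  ]
}}

```text
t: 16.38
eef_pos: [0.6149, 0.2535, 0.2486]
ee_rot: [-3.141, -0.348, 0.213]
force: [0.2, -0.6, -0.9]
width: 0.0177
gripper_force: 35.0
```

Request:
{"method": "apply_moves", "body": {
  "steps": [
    {"translation": [0, 0, 0], "rotation": [0, 0, 0]},
    {"translation": [0, 0, 0], "rotation": [0, 0, 0]},
    {"translation": [0, 0, 0], "rotation": [0, 0, 0]},
    {"translation": [0, 0, 0], "rotation": [0, 0, 0]},
    {"translation": [0, 0, 0], "rotation": [0, 0, 0]},
    {"translation": [0, 0, 0], "rotation": [0, 0, 0]},
    {"translation": [0, 0, 0], "rotation": [0, 0, 0]},
    {"translation": [0, 0, 0], "rotation": [0, 0, 0]},
    {"translation": [0, 0, 0], "rotation": [0, 0, 0]},
    {"translation": [0, 0, 0], "rotation": [0, 0, 0]}
  ]
}}

```text
t: 17.22
eef_pos: [0.6156, 0.2533, 0.248]
ee_rot: [-3.141, -0.348, 0.213]
force: [0.0, -0.3, -1.0]
width: 0.0176
gripper_force: 35.0
```

```bash
python3 - <<'E'
from h import *
a=grab_frame("scene");b=grab_frame("side"); s=get_state(); print(s['eef_pos'],s['ee_rot'],s['width'],s['force'])
cv2.imwrite("pics/g.png",np.hstack([cv2.resize(a[110:350,90:390],(400,320)),cv2.resize(b[60:380,120:440],(400,400))[:320]]))
E
```

```text
[0.61555969 0.25331679 0.24808707] [-3.14143431 -0.34808199  0.21270634] 0.017619894955538378 [ 0.41164608 -0.45548791 -0.96242124]
```

View pics/g.png

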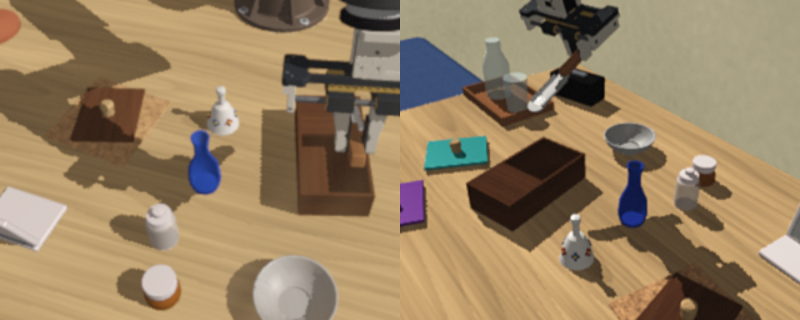

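```bash
python3 - <<'E'
from h import *
print(proj("side",[[.47,.222,.187],[.47,.222,.11]]))
p=proj("side",[[.47,.222,.187]])[0]
if np.hypot(*(p-[224,146]))<20: print(job_done())
E
```

```text
[[222.31362552 146.17521914]
 [224.73043956 173.74160008]]
the job is handed in; nothing more can be done
None
```

The job is handed in: the lid lies flat, knob up, on the cork mat, and the shoehorn is held still in mid-air, its lowest end about 185 mm above the dresser. The bystanders look unmoved in the last pictures, and the station returned no verdict.

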